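Free and remove the sheet feeder's feed roller

TASK

Take the feed roller out of the desktop sheet feeder: unlock its cover with the quarter-turn knob so that it springs fully open, then press the roller's spring pin in with the forked tool, lift that end out of its bracket and park it in the notch on top of the bracket. Finish with the roller lying in the parts tray, the forked tool lying flat on the worktop and the cover left open, and do not shove the other things about.

Things in the scene. Friction and masses are not known exactly. Their poses are not given: they have to be found in the camera images.
- feeder: white desktop sheet feeder, 180 wide x 135 deep x 210 mm high, fixed. Origin on the worktop under its middle; x to its back, y to its left, z up. Under its cover is a bay whose floor rises to the back at 35 degrees; the floor's front edge is 87 mm high and 25 mm (level) in front of the roller's axis. In the bay the roller lies level, between two steel brackets.
- feeder_cover (a joint): flat cover over the bay, hinged at its upper (back) edge about a level axis; 0 shut, 2.35 rad fully open, standing about upright behind the roller. A spring opens it by itself in about 1 s once the knob is unlocked (some 2 N at the knob).
- latch_knob (a joint): black quarter-turn knob at the cover's front left corner: 0 to 0.12 rad is locked, 1.571 is its stop. It turns anticlockwise seen from outside, about an axis square to the cover (35 degrees from vertical). The cam lets go at about 1.2 rad. After that the knob moves away with the cover.
- latch_grip (a point): point on the knob's axis, 7 mm below the top of its grip bar. z: along the axis, out of the cover; y: along the bar. Bar 32 long x 12 thick x 24 mm high, on a disc of 34 mm diameter whose face is 17 mm below this point. At 0 rad the bar lies across the feeder (along y of pin_hole), at 1.571 rad up the slope.
- roller: black rubber feed roller 28 mm in diameter, 64 long, 0.1 to 0.16 kg, on a steel spring bar. Origin: middle of the rubber, on the axis; y: along the axis to its plain end, where a 6 mm stub reaches 46 mm from the origin. At the -y end the spring pin reaches 70 mm. About 2 mm end play. Once parked, it comes free when drawn 8 to 10 mm along its axis to the spring end, then lifted.
- spring_pin (a joint): sliding pin at the roller's -y end, 0 out, 0.010 m fully pressed in towards the roller; spring force 2.4 N at 0 to 5.4 N at 10 mm. Its tip leaves the bracket's hole when the pin is in by about 6 to 7 mm (roller pushed to its plain end).
- pin_collar (a point): centre of the outer face of the pin's collar (16 mm in diameter, 4 thick), 48 mm from the roller's middle. Beyond it, 16 mm of bare 6 mm stem show between the collar and the bracket: the fork goes there and pushes the collar towards the roller.
- pin_tip (a point): centre of the end face of the spring pin (6 mm in diameter), 22 mm beyond the collar's outer face.
- pin_hole (a point): fixed: centre of the 9 mm blind hole in the spring-end bracket, at its face towards the roller, 18 mm off the bay floor. x: up the slope; y: level, along the roller to its plain end; z: square out of the slope. Bracket 11 mm thick, 30 wide along x, flat top 10 mm above the centre; two ears 8 mm high on it leave a notch 13 mm wide at x = 0. The bay's side wall is 36 mm to -y, 36 mm high.
- hub_hole (a point): fixed, axes as pin_hole: centre of the 9 mm blind hole, 8 mm deep, in the plain-end bracket, at its face towards the roller; the roller's stub sits about 6 mm deep in it and lets the roller tilt. Bracket 30 mm high, 30 wide; side wall 24 mm to +y.
- rest_notch (a point): fixed, axes as pin_hole: centre of the pin's end when parked in the notch: 13 mm above the hole's centre and 4 mm past the bracket's face (-y); lying 3 mm short of it to 12 mm past it is parked.
- fork_tool: spring-bar tool, loose: wooden handle, steel blade with two prongs; 143 mm long, 0.09 kg. Origin: on its underside; x to the prongs, z up. Handle x = -47 to 30 mm, 16 wide (y), 22 high (z), flat sides. Blade 4 thick (y), 12 high, centred 11 mm above the underside. Prongs one above the other (z), gap 9, flared to 16 at the ends, x = 75 to 96 mm, 19 mm over both.
- fork_crotch (a point): bottom of the slot between the prongs, x = 75 mm and 11 mm above the tool's underside.
- fork_grip (a point): middle of the handle's height at x = 5 mm, the place to hold it.
- flat_tool: a look-alike with the same handle and a plain flat blade end without prongs, not needed; it may lie in either of two places. Axes as fork_tool.
- parts_tray: grey open tray 110 (x) x 170 (y) x 26 mm, fixed, walls and floor 4 mm. Origin: centre of its underside; y along its length. The roller fits with its axis along y.
- sticky_yellow: block of sticky notes 50 x 50 x 24 mm, bystander
- staple_box: small card box 42 x 68 x 19 mm, bystander
- bulldog_clip_2: spring clip 43 x 41 x 17 mm, bystander
- glue_stick: glue stick standing upright, 30 mm in diameter, 96 high, bystander
- eraser: eraser 20 x 44 x 12 mm, bystander

How it is judged (in metres and radians):
On the way, in this order (a step that is already met when the one before it is completed fails the run):
1. the knob is turned and the cover stands open (value of joint latch_knob above 1.25 rad and value of joint feeder_cover above 2.1 rad), for 0.2 s.
2. the spring pin is pressed in at least 6 mm by the forked tool (value of joint spring_pin above 0.006 m and contact force between fork_tool and roller above 0.5 N), for 0.1 s.
3. the pin's tip rests in the notch on top of the bracket, with the tool no longer bearing on it (z of pin_tip in the frame of rest_notch between -0.003 and 0.004 m and y of pin_tip in the frame of rest_notch between -0.012 and 0.003 m and contact force between fork_tool and roller below 0.05 N and linear speed of roller below 0.02 m/s), for 0.2 s.
At the end, for the whole second after the job is handed in: The roller lies at rest on the floor of the parts tray (its middle within 45 mm across and 50 mm along of the tray's middle, below 24 mm), the forked tool lies flat and still (grip point below 16 mm, fork below 20 mm), and the cover stands open (over 2.1 rad) (x of roller in the frame of parts_tray between -0.045 and 0.045 m and y of roller in the frame of parts_tray between -0.05 and 0.05 m and height (world z) of roller below 0.024 m and linear speed of roller below 0.02 m/s and height (world z) of fork_grip below 0.016 m and height (world z) of fork_crotch below 0.02 m and linear speed of fork_tool below 0.01 m/s and value of joint feeder_cover above 2.1 rad); the robot touches nothing.
It fails at once if one of the things standing around is shoved more than 25 mm (distance of any of sticky_yellow, staple_box, bulldog_clip_2, glue_stick, eraser, flat_tool from where it was at the start of the episode above 0.025 m).
It also fails if it takes over 72 s, if anything falls off the work surface, if the arm or the gripper's body presses on something with over 40 N, if the wrist force passes 120 N, or if a joint passes its speed limit or range.

ROBOT

A 6-joint arm with a two-finger parallel gripper is mounted at the origin on a cart in front of the work surface, level with it; the furniture and walls round the work are solid. World frame = base frame: x ahead of the robot, y to its left, z up, the work surface at z = 0. Lengths are in m, angles in degrees, forces in N, time in s.
With the tool pointing down it reaches from about 0.25 to 0.725 m from the base axis. Payload 9.7 kg.
Tool frame: the origin (TCP) lies on the centre line of the jaws, within the pads' length; the fingertips stand 17 mm ahead of it and the grasp point (between the pads) lies 2 mm behind it (bot.tip_extent is the distance from the TCP to the fingertips, in m); z points along the fingers, y is the line along which they close (so a half turn about z gives the same grasp; the last joint's range is limited). The gripper opens to 85 mm and grips with 20 to 120 N. Pads are 22 mm wide; open, the fingers measure 114 mm over their backs; the gripper's body (76 mm by 85 mm) begins 54 mm behind the grasp point. The pads swing forward as they close: fully open they stand 13 mm farther back than shut.
Start: joints at [-73.568, 4.979, 10.078, 95.1, 0, 90], TCP at [0.156, -0.528, 0.248] pointing down, gripper open.
Joint ranges: [-179.16, 179.16], [-48.56, 103.87], [-65.8, 70.77], [-126.05, 130.52], [-82.76, 87.17], [-180, 180]. Speed limits (degrees/s): [127.2, 127.2, 147.25, 180, 180, 180].

INTERFACE

Orientations are given as [roll, pitch, yaw] about the fixed x, y, z axes, in that order (R = Rz(yaw) Ry(pitch) Rx(roll)).
In Python, from workcell import bot gives the robot as it stands.
- The arm moves only by the tool carry_out, never from a script. Its argument "moves" is text: rows parted by semicolons, each of 7 numbers parted by spaces: the shift along the tool's x, y, z in mm, then the turn, a rotation vector about the tool's x, y, z in degrees, then the finger opening in mm, from 0 to 85.4. A call has 1 to 20 rows; each row is the pose to reach, as a shift and turn from the pose commanded when the call began, along the tool's axes at that moment; what a row does not reach only later rows make up. A row lasts 1/10 s, in which the tool goes at most 50 mm and 8.59 degrees, less where a joint would pass 70% of its speed; a pose out of reach is approached as far as the arm can. A call with a gripper value outside its range is refused whole. The fingers move at their own pace and stop on an object; "force" is the grip in N (left out, the last holds). Time passes only in rows, so rows that repeat a pose let the fingers close. It gives the time, the measured TCP pose, the force, the opening and the grip force at its end, in the units of the state.
- bot.get_obs(): the state, without advancing time (a new reading comes with each control period).
- bot.camera(name): name is "scene" or "side" or "wrist"; returns a dict with "img" (400x640x3 uint8, red, green, blue), "mtx" (3x3 intrinsics, pixels), "position" and "orientation" of the camera in the world; the wrist camera has in their place "mount" (4x4, takes a point from camera to tool coordinates, whose origin is the TCP and whose axes are the flange's). Camera axes: x right, y up, looking along -z (the intrinsics and any distortion apply to the point x, -y, -z); pixel columns grow to the right and rows downward; lengths in m; the calibration is good to about 2 mm. A picture is of the moment at which its call begins: read the wrist's pose just before it. There is no depth.
- bot.job_done(): hands the job in; it is judged then, once.
The state is a dict: "time": time; "q": joint angles; "qd": joint speeds; "joint_efforts": joint torques, N m; "ee_pos": TCP position; "tcp_rot": TCP orientation; "wrist_force": force on the tool from outside, world axes, zero at the start; "torque": the same for the moment, N m; "opening": finger opening in m; "grasp_force": force on a finger pad.
Only numpy, scipy, OpenCV 4.12 (cv2) and the standard library are available. Lean on these libraries where they do the work, as an engineer would, in place of code of your own. Each camera call takes 0.05 s, during which the arm holds its last target. There are 200 camera calls.

## Working session

There is one attempt and no reset: what is moved stays moved. The work goes in short steps, Python scripts to look and compute and a tool call to move; the robot and the scene stay as the last step left them, time stands still between calls to the robot, and variables do not carry over. Pictures are saved under pics/ and viewed, at most 10 in all, crops included, and the job is handed in when it is done.

Besides the shell and the picture viewer there is one more tool, called after "Request:" as a command line: name --argument value ..., lists and objects as JSON in quotes. carry_out: Moves the arm, as the interface text tells. Its arguments: {"type":"object","properties":{"moves":{"type":"string"},"force":{"type":"number"}},"required":["moves"]}

```bash
ls; mkdir -p pics
python3 - <<'E'
from workcell import bot
import cv2,json
o=bot.get_obs();print(o)
for n in("scene","side","wrist"):
    c=bot.camera(n);cv2.imwrite(f"pics/{n}0.png",c["img"][:,:,::-1])
    print(n,{k:v.tolist() if hasattr(v,'tolist') else v for k,v in c.items() if k!="img"})
E
```

```text
pics
{'time': 0.0, 'q': array([-7.35671268e+01,  5.01184601e+00,  1.00336372e+01,  9.51005826e+01,
       -2.44837654e-03,  9.00018448e+01]), 'qd': array([ 0.0030104 ,  0.0252112 ,  0.06744178, -0.04905805,  0.06805671,
        0.0458913 ]), 'joint_efforts': array([ 4.96160374e-04, -5.20382094e+01,  4.64809477e+01,  1.59592624e-02,
        1.65229985e-04,  1.29553788e-05]), 'ee_pos': array([ 0.15551791, -0.52732788,  0.24756859]), 'tcp_rot': array([-1.79921209e+02,  2.45091116e-03,  1.64310318e+01]), 'wrist_force': array([ 0.6085497 , -0.76133915, -0.47023165]), 'torque': array([ 0.01170449, -0.0064706 , -0.01783437]), 'grasp_force': 0.0, 'opening': 0.08521824929395604}
scene {'mtx': [[489.571250309727, 0.0, 314.27557291270443], [0.0, 489.571250309727, 201.33133087766208], [0.0, 0.0, 1.0]], 'position': [-0.5033547719323661, 0.6303479781244846, 0.6553198168148676], 'orientation': [66.69393154076812, -1.359230236233244, -118.61236933587068]}
side {'mtx': [[418.56597741718497, 0.0, 315.4172386714005], [0.0, 418.56597741718497, 199.2299043630025], [0.0, 0.0, 1.0]], 'position': [0.21074046863983342, 1.0659859246694592, 0.627174401190439], 'orientation': [65.30651089053676, -1.0185431829263862, -161.95253047908304]}
wrist {'mtx': [[309.7128143525627, 0.0, 321.3258069377402], [0.0, 309.7128143525627, 197.2521403045346], [0.0, 0.0, 1.0]], 'mount': [[-0.001232408798558627, 0.9482318607345279, 0.3175764781221806, 0.08331573332119187], [0.9999990779709101, 0.000987500357904265, 0.0009321482565101305, -0.00024334885812338225], [0.000570285789943356, 0.31757733409514244, -0.9482322034412981, -0.12528856518885673], [0.0, 0.0, 0.0, 1.0]]}
```

View pics/scene0.png

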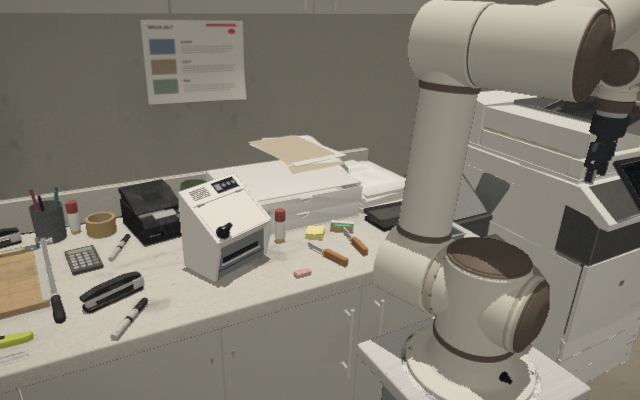

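View pics/side0.png

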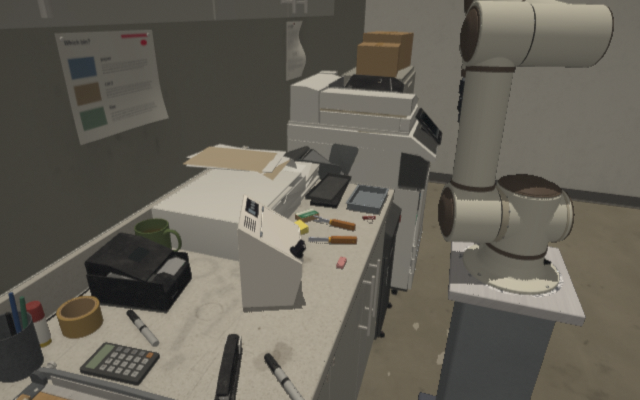

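```bash
cat > h.py <<'E'
import numpy as np,cv2
from scipy.spatial.transform import Rotation as R
K={'scene':(489.571,314.276,201.331,[-0.50335,0.63035,0.65532],[66.69393,-1.35923,-118.61237]),
'side':(418.566,315.417,199.230,[0.21074,1.06599,0.62717],[65.30651,-1.01854,-161.95253])}
M=np.array([[-0.00123,0.94823,0.31758,0.08332],[1,0.00099,0.00093,-0.00024],[0.00057,0.31758,-0.94823,-0.12529],[0,0,0,1]])
def cam(n,p=None,rot=None):
    if n!='wrist':
        f,cx,cy,t,e=K[n];return f,cx,cy,np.array(t),R.from_euler('xyz',e,degrees=True).as_matrix()
    Rt=R.from_euler('xyz',rot,degrees=True).as_matrix()
    return 309.713,321.326,197.252,np.array(p)+Rt@M[:3,3],Rt@M[:3,:3]
def ray(c,u,v):
    f,cx,cy,t,Rm=c;d=Rm@np.array([(u-cx)/f,-(v-cy)/f,-1]);return t,d/np.linalg.norm(d)
def onz(c,u,v,z):
    t,d=ray(c,u,v);return t+d*(z-t[2])/d[2]
def tri(rs):
    A=0;b=0
    for t,d in rs:
        P=np.eye(3)-np.outer(d,d);A=A+P;b=b+P@t
    x=np.linalg.solve(A,b);return x,[np.linalg.norm(np.cross(x-t,d)) for t,d in rs]
def proj(c,X):
    f,cx,cy,t,Rm=c;p=(np.array(X)-t)@Rm;return np.c_[cx-f*p[...,0]/p[...,2],cy+f*p[...,1]/p[...,2]]
E
python3 - <<'E'
from h import *
s,d=cam('scene'),cam('side')
np.set_printoptions(precision=3,suppress=True)
print('knob',tri([ray(s,224,229),ray(d,298,248)]))
for n,u,v in[('tool1',335,257),('tool2',358,243),('eraser',302,273),('glue',279,240),('yellow',315,232)]:print(n,onz(s,u,v,.01))
for n,u,v in[('tool1',343,240),('tool2',343,225),('eraser',341,262),('trayc',368,200),('clip',369,218),('yellow',300,227)]:print(n,onz(d,u,v,.01))
a=cv2.imread('pics/scene0.png')[165:285,165:385];b=cv2.imread('pics/side0.png')[180:310,230:400]
a=cv2.resize(a,(800,int(120*800/220)),interpolation=cv2.INTER_CUBIC)
b=cv2.resize(b,(784,600),interpolation=cv2.INTER_CUBIC)
cv2.imwrite('pics/c1.png',a);cv2.imwrite('pics/c2.png',b)
E
```

```text
knob (array([0.487, 0.316, 0.141]), [np.float64(0.0004492278706306255), np.float64(0.00044922787063069494)])
tool1 [0.455 0.028 0.01 ]
tool2 [ 0.494 -0.07   0.01 ]
eraser [0.423 0.142 0.01 ]
glue [0.607 0.12  0.01 ]
yellow [0.606 0.005 0.01 ]
tool1 [0.452 0.029 0.01 ]
tool2 [ 0.476 -0.061  0.01 ]
eraser [0.428 0.144 0.01 ]
trayc [ 0.44  -0.272  0.01 ]
clip [ 0.409 -0.136  0.01 ]
yellow [ 0.597 -0.003  0.01 ]
```

View pics/c2.png

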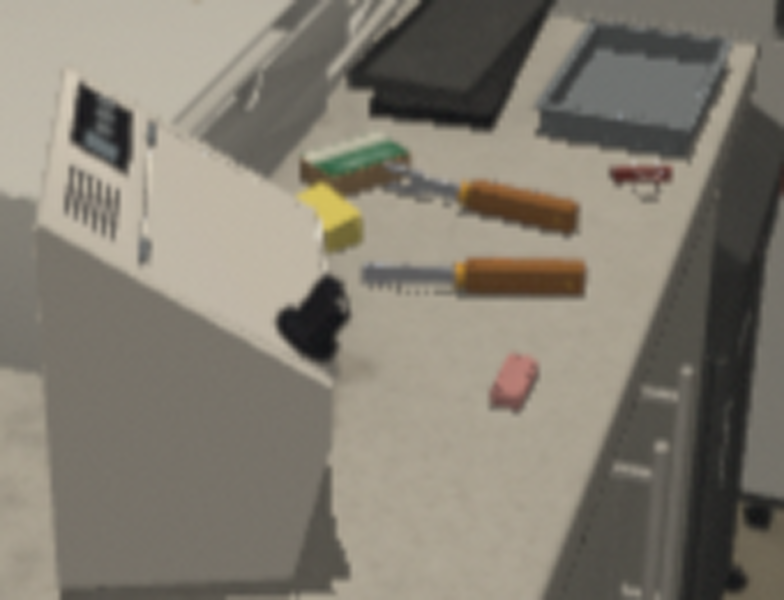

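View pics/c1.png

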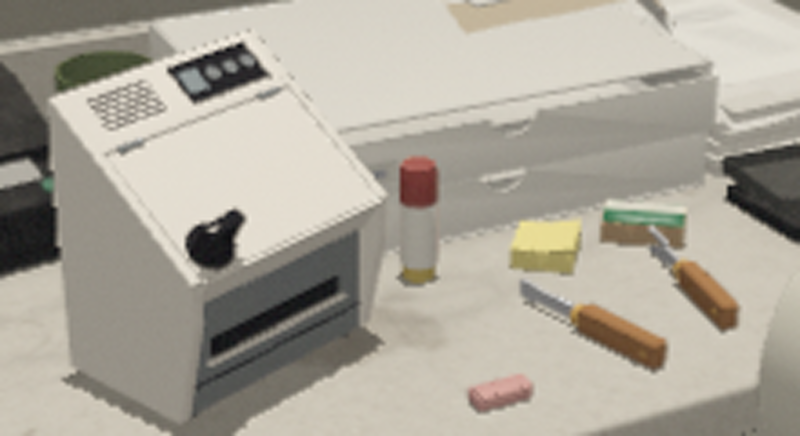

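Run:
```python
from h import *
s,d=cam('scene'),cam('side')
np.set_printoptions(precision=4,suppress=True)
S=lambda u,v:ray(s,165+u*.275,165+v*.275)
D=lambda u,v:ray(d,230+u*170/784,180+v*130/600)
P={}
for n,a,b in[('BLT',(52,100),(40,225)),('FLT',(201,287),(332,380)),('BRT',(250,35),(72,70)),('BLB',(75,377),(65,592)),('FLB',(193,415),(295,588)),('knobtop',(232,220),(336,296)),('disc',(210,245),(303,330)),
 ('t2 end',(730,325),(575,222)),('t2 ferr',(683,268),(463,190)),('t2 tip',(652,232),(385,172)),('t1 end',(655,362),(584,278)),('t1 tip',(524,287),(363,273)),('stapleBoxL',(603,240),(305,165)),('yellow near',(575,270),(335,245))]:
    P[n],e=tri([S(*a),D(*b)]);print(n,P[n],e[0])
for n,u,v in[('near L',540,133),('far L',590,28),('far R',730,35),('near R',690,155)]:
    t,dd=D(u,v);print(n,t+dd*(.02-t[2])/dd[2])
for n,b in[('t2end',(575,222)),('t2ferr',(463,190)),('t2tip',(385,172))]:
    t,dd=D(*b);print(n,t+dd*(.011-t[2])/dd[2])
v=P['BLT']-P['FLT'];print(np.degrees(np.arctan2(v[1],v[0])),np.linalg.norm(v))
v=P['BRT']-P['BLT'];print(np.degrees(np.arctan2(v[1],v[0])),np.linalg.norm(v))
```

```text
BLT [0.5917 0.3868 0.2061] 0.000253043971135085
FLT [0.4717 0.3307 0.1138] 0.0010507854542168421
BRT [0.656  0.2272 0.2052] 0.00013922956460851615
BLB [ 0.5906  0.3881 -0.0011] 0.0013439994243975182
FLB [0.4888 0.3396 0.0024] 0.007191965272153351
knobtop [0.4788 0.3069 0.1493] 0.0022810033241225515
disc [0.4916 0.3174 0.1307] 0.00022457253130384394
t2 end [ 0.4376 -0.0589  0.006 ] 0.0008927892660464014
t2 ferr [ 0.5193 -0.0694  0.0115] 0.00013449754805599617
t2 tip [ 0.5785 -0.0773  0.0128] 0.0016474921609508327
t1 end [0.413  0.0218 0.0103] 0.002310468174018273
t1 tip [0.5493 0.0553 0.009 ] 0.0008316236669908946
stapleBoxL [ 0.632  -0.0666 -0.0012] 0.012141262286005032
yellow near [ 0.5932 -0.0149 -0.0148] 0.00206154488354833
near L [ 0.4874 -0.1571  0.02  ]
far L [ 0.4967 -0.3605  0.02  ]
far R [ 0.3869 -0.3859  0.02  ]
near R [ 0.379  -0.1592  0.02  ]
t2end [ 0.4363 -0.0515  0.011 ]
t2ferr [ 0.5195 -0.07    0.011 ]
t2tip [ 0.5783 -0.0773  0.011 ]
25.05010361332392 0.1614451575006174
-68.07772156791614 0.17203725838521405
```

```bash
cat >> h.py <<'E'
PSI=np.radians(23.5)
def frame(psi=PSI):
    xs=np.array([np.cos(.61087)*np.cos(psi),np.cos(.61087)*np.sin(psi),np.sin(.61087)])
    y=np.array([-np.sin(psi),np.cos(psi),0]);return xs,y,np.cross(xs,y)
def go(obs,p,Rt):
    R0=R.from_euler('xyz',obs['tcp_rot'],degrees=True).as_matrix()
    t=R0.T@(np.array(p)-obs['ee_pos'])*1000;r=R.from_matrix(R0.T@Rt).as_rotvec(degrees=True)
    print('row',np.round(np.r_[t,r],1));
def look(n,name):
    from workcell import bot
    o=bot.get_obs();im=bot.camera(n)['img'][:,:,::-1];cv2.imwrite('pics/'+name,im);np.save('pics/'+name[:-4],np.r_[o['ee_pos'],o['tcp_rot']])
    return o,im
E
python3 - <<'E'
from h import *
from workcell import bot
o=bot.get_obs();xs,y,n=frame()
Rk=np.c_[y,xs,-n];print(R.from_matrix(Rk).as_euler('xyz',degrees=True))
go(o,np.array([.487,.316,.141])+.08*n,Rk)
E
```

```text
[144.99972717   0.         113.5       ]
row [ 511.  -709.5   41.9  -26.2   29.5  -93.7]
```

Request:
carry_out --moves "511 -710 42 -26 29.5 -94 85;511 -710 42 -26 29.5 -94 85;511 -710 42 -26 29.5 -94 85;511 -710 42 -26 29.5 -94 85;511 -710 42 -26 29.5 -94 85;511 -710 42 -26 29.5 -94 85;511 -710 42 -26 29.5 -94 85;511 -710 42 -26 29.5 -94 85;511 -710 42 -26 29.5 -94 85;511 -710 42 -26 29.5 -94 85;511 -710 42 -26 29.5 -94 85;511 -710 42 -26 29.5 -94 85;511 -710 42 -26 29.5 -94 85;511 -710 42 -26 29.5 -94 85;511 -710 42 -26 29.5 -94 85;511 -710 42 -26 29.5 -94 85;511 -710 42 -26 29.5 -94 85;511 -710 42 -26 29.5 -94 85"

```text
time: 1.95
ee_pos: [0.4423, 0.2896, 0.2073]
tcp_rot: [145.1, 0.0, 113.8]
wrist_force: [1.1, -1.0, 0.9]
opening: 0.0849
grasp_force: 0.0
```

Run:
```python
from h import *
o,im=look('wrist','w1.png');print(o['q'],o['ee_pos'])
```

```text
[ 37.0269268  -31.95081568 -32.64040821  55.08367942  -7.53879471
 100.86461185] [0.44229401 0.2895766  0.20732758]
```

View pics/w1.png

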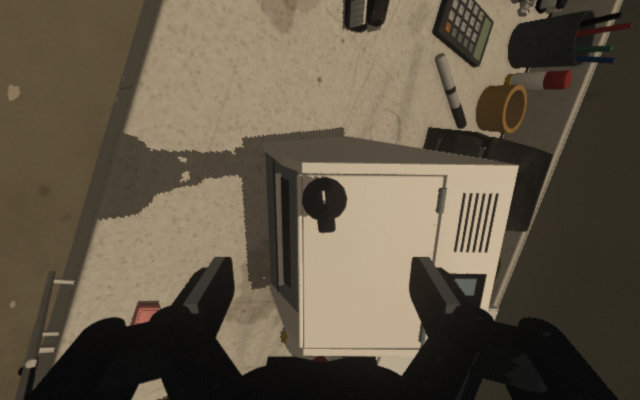

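Run:
```python
from h import *
from scipy.optimize import least_squares
np.set_printoptions(precision=4,suppress=True)
q=np.load('pics/w1.npy');w=cam('wrist',q[:3],q[3:]);s,d=cam('scene'),cam('side')
S=lambda u,v:ray(s,165+u*.275,165+v*.275)
D=lambda u,v:ray(d,230+u*170/784,180+v*130/600)
X,e=tri([S(210,245),D(303,330),ray(w,324,199)]);print(X,e)
xs,y,n=frame();G=X+.017*n;print('grip',G)
for a in(-16,0,16):print(proj(w,[G+.007*n+a*1e-3*y]))
print(proj(w,[X,X+.017*xs,X+.017*y,X-.017*y]))
# feeder corners: fit pose
obs=[(s,(-67.5,90,210),None)]
# line check on wrist: left edge FLT/BLT
P=[('FLT',(201,287),(332,380),(302,164)),('BLT',(52,100),(40,225),(517,165)),('BRT',(250,35),(72,70),(497,305))]
for nme,a,b,c in P:
    Y,e=tri([S(*a),D(*b),ray(w,*c)]);print(nme,Y,np.round(e,4))
im=cv2.imread('pics/w1.png')[165:245,290:370];im=cv2.convertScaleAbs(im,alpha=2.5,beta=20)
cv2.imwrite('pics/w1c.png',cv2.resize(im,None,fx=6,fy=6,interpolation=cv2.INTER_CUBIC))
```

```text
[0.4903 0.3187 0.1313] [np.float64(0.0008140243895027326), np.float64(0.0010052590925383378), np.float64(0.0011789691377826722)]
grip [0.4813 0.3148 0.1452]
[[324.8184 233.5075]]
[[324.9916 211.9318]]
[[325.1732 189.2931]]
[[324.6794 200.4179]
 [347.3442 200.5095]
 [324.8459 178.4736]
 [324.5203 221.3737]]
FLT [0.4691 0.3354 0.1168] [0.0038 0.0017 0.0034]
BLT [0.5895 0.3892 0.2078] [0.002  0.0008 0.0015]
BRT [0.6332 0.2601 0.2182] [0.0236 0.0063 0.0219]
```

View pics/w1c.png

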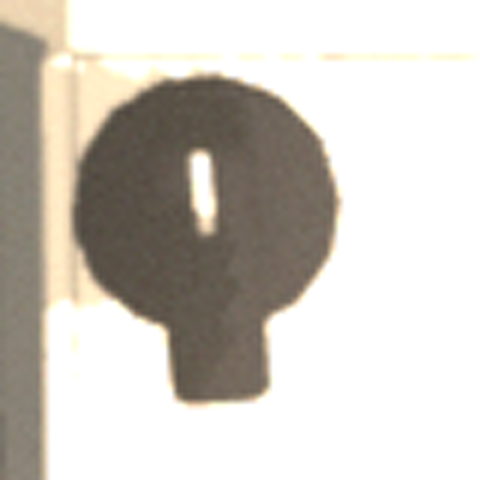

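Run:
```python
from h import *
from workcell import bot
o=bot.get_obs();xs,y,n=frame();print(o['ee_pos'],o['qd'])
G=np.array([.4817,.3151,.1452])
go(o,G+.005*n,np.c_[y,xs,-n]); go(o,G+.06*n,np.c_[y,xs,-n])
```

```text
[0.44262224 0.29485256 0.20494417] [-6.70060971 -4.5421953  -3.59066148  5.33210245  4.86104436 -8.63027408]
row [ 2.6  1.9 69.1 -0.2 -0.3  0.4]
row [ 2.9  1.8 14.1 -0.2 -0.3  0.4]
```

Request:
carry_out --moves "1.3 -1.8 30 0 0 0 45;1.3 -1.8 50 0 0 0 45;1.3 -1.8 68.5 0 0 0 45;1.3 -1.8 68.5 0 0 0 45;1.3 -1.8 68.5 0 0 0 45;1.3 -1.8 68.5 0 0 0 0;1.3 -1.8 68.5 0 0 0 0;1.3 -1.8 68.5 0 0 0 0;1.3 -1.8 68.5 0 0 0 0;1.3 -1.8 68.5 0 0 0 0;1.3 -1.8 68.5 0 0 0 0" --force 40

```text
time: 3.1
ee_pos: [0.479, 0.3039, 0.1538]
tcp_rot: [144.7, 0.0, 113.7]
wrist_force: [12.6, 2.5, 1.7]
opening: 0.0113
grasp_force: 42.9
```

Run:
```python
from h import *
from workcell import bot
o=bot.get_obs();xs,y,n=frame();print(o['ee_pos'],o['qd'],o['wrist_force'])
G=np.array([.4817,.3151,.1452])
go(o,G+.005*n,np.c_[y,xs,-n])
```

```text
[0.47903281 0.30388094 0.15384254] [-0.04971411  0.01477884 -0.01274428  0.07932484 -0.02360174 -0.00283981] [12.57792538  2.53925015  1.65245844]
row [ 9.2  0.7  6.1  0.3 -0.1  0.1]
```

Request:
carry_out --moves "0 0 0 0 0 0 45;0 0 0 0 0 0 45;0 0 0 0 0 0 45;9 0 6 0 0 0 45;9 0 6 0 0 0 45;9 0 6 0 0 0 45;9 0 6 0 0 0 45"

```text
time: 3.8
ee_pos: [0.4763, 0.3131, 0.1449]
tcp_rot: [145.1, 0.0, 113.8]
wrist_force: [0.2, -0.1, -0.3]
opening: 0.0448
grasp_force: 0.0
```

Run:
```python
from h import *
from workcell import bot
o=bot.get_obs();xs,y,n=frame();print(o['ee_pos'],o['qd'],o['wrist_force'],o['q'])
G=np.array([.4817,.3151,.1452])
go(o,G+.005*n,np.c_[y,xs,-n])
```

```text
[0.47628066 0.31305073 0.14492737] [-0.24385828 -0.27105121  0.00856232  0.01597763 -0.00138685 -0.08836093] [ 0.1727605  -0.14365403 -0.2953276 ] [ 36.80331865 -25.11631982 -35.2907643   45.67449308  -7.43224082
 100.72201112]
row [-0.3  4.9 -1.9 -0.1 -0.1  0.3]
```

Request:
carry_out --moves "0 4.2 -2 0 0 0 30;0 4.2 -2 0 0 0 0;0 4.2 -2 0 0 0 0;0 4.2 -2 0 0 0 0;0 4.2 -2 0 0 0 0;0 4.2 -2 0 0 0 0" --force 45

```text
time: 4.4
ee_pos: [0.4787, 0.3139, 0.1495]
tcp_rot: [145.1, 0.0, 113.8]
wrist_force: [-0.4, -1.0, 2.1]
opening: 0.011
grasp_force: 47.5
```

Gripped, low force. Turn.

Request:
carry_out --moves "0 0 0 0 0 -8.5 0;0 0 0 0 0 -17 0;0 0 0 0 0 -25.5 0;0 0 0 0 0 -34 0;0 0 0 0 0 -42.5 0;0 0 0 0 0 -51 0;0 0 0 0 0 -59 0;0 0 0 0 0 -67 0;0 0 0 0 0 -75 0;0 0 0 0 0 -82 0;0 0 0 0 0 -82 0;0 0 0 0 0 -82 0"

```text
time: 5.6
ee_pos: [0.4784, 0.313, 0.1484]
tcp_rot: [174.5, 34.4, -166.2]
wrist_force: [-0.0, -6.0, -0.8]
opening: 0.011
grasp_force: 47.4
```

Run:
```python
from h import *
from workcell import bot
o=bot.get_obs();xs,y,n=frame();print(o['ee_pos'],o['tcp_rot'],o['wrist_force'],o['torque'],o['q'],o['qd'])
G=np.array([.4817,.3151,.1452])
go(o,G+.005*n,np.c_[-xs,y,-n])
```

```text
[0.47837606 0.31300106 0.14838698] [ 174.47279787   34.4050639  -166.1875843 ] [-0.03611618 -5.96403829 -0.7553212 ] [-1.18348156  0.5483164  -0.65116212] [ 36.68740466 -24.83949742 -34.69630171  46.06184847  -7.46258486
  18.87229637] [ 0.04717862 -0.01522998 -0.0413482   0.04011567 -0.03376458  0.58081383]
row [-1.3  0.8 -0.2  0.  -0.2 -8. ]
```

Request:
carry_out --moves "0 0 0 0 0 0 85;10 0 -10 0 0 0 85;40 0 -40 0 0 0 85;70 0 -75 0 0 0 85;100 0 -105 0 0 0 85;120 0 -140 0 0 0 85;120 0 -140 0 0 0 85;120 0 -140 0 0 0 85;120 0 -140 0 0 0 85;120 0 -140 0 0 0 85;120 0 -140 0 0 0 85"

```text
time: 6.7
ee_pos: [0.3148, 0.265, 0.1977]
tcp_rot: [174.9, 34.0, -166.0]
wrist_force: [-0.5, -0.0, 0.0]
opening: 0.0849
grasp_force: 0.0
```

Run:
```python
from h import *
from workcell import bot
o,im=look('scene','s2.png');print(o['time'],o['ee_pos'],o['tcp_rot'],o['q'])
cv2.imwrite('pics/s2c.png',cv2.resize(im[130:290,160:400],None,fx=3,fy=3,interpolation=cv2.INTER_CUBIC))
np.set_printoptions(precision=4,suppress=True)
# pose to look straight into bay: camera up-slope? options printed
xs,y,n=frame()
F=np.array([.53,.36,0])
```

```text
6.7 [0.31478704 0.2649986  0.19770737] [ 174.86834303   34.0278049  -165.96347444] [ 49.47351252 -48.5052758  -40.99316215  66.00542808 -14.49417129
  29.75689325]
```

View pics/s2c.png

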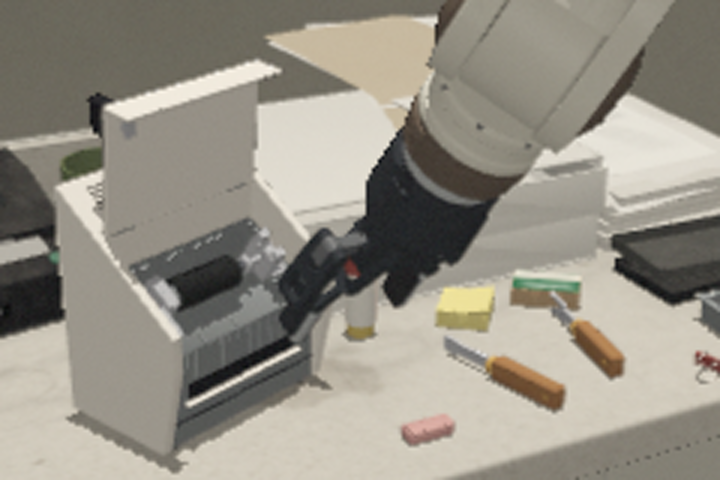

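Run:
```python
from h import *
from workcell import bot
np.set_printoptions(precision=4,suppress=True)
o=bot.get_obs();xs,y,n=frame();s=cam('scene')
r=onz(s,160+205/3,130+283/3,.1265);print('roller',r,(r-[.561,.281,0])@np.array([np.cos(PSI),np.sin(PSI),0]),(r-[.561,.281,0])@y)
go(o,r+.1*n+.007*xs,np.c_[-xs,y,-n])
```

```text
roller [0.5344 0.2888 0.1265] -0.021293321086077698 0.01781313673664468
row [-147.4  -45.8   78.    -0.2   -0.6   -7.8]
```

Request:
carry_out --moves "-50 -15 20 0 0 -8 85;-100 -30 45 0 0 -8 85;-147 -46 78 0 0 -8 85;-147 -46 78 0 0 -8 85;-147 -46 78 0 0 -8 85;-147 -46 78 0 0 -8 85;-147 -46 78 0 0 -8 85"

```text
time: 7.45
ee_pos: [0.4859, 0.2683, 0.2123]
tcp_rot: [-179.7, 34.4, -156.2]
wrist_force: [1.0, 0.0, 0.5]
opening: 0.0847
grasp_force: 0.0
```

Run:
```python
from h import *
o,im=look('wrist','w2.png');print(o['time'],o['ee_pos'],o['tcp_rot'],o['q'],abs(o['qd']).max())
cv2.imwrite('pics/w2v.png',cv2.convertScaleAbs(cv2.resize(im[100:300,120:520],None,fx=2,fy=2,interpolation=cv2.INTER_CUBIC),alpha=1.5,beta=15))
```

```text
7.45 [0.48587713 0.26834991 0.21232584] [-179.67578933   34.35065058 -156.21784814] [ 31.03954244 -27.75902616 -29.39031166  54.26644255  -4.4099848
   6.00441997] 0.877766834423211
```

View pics/w2v.png

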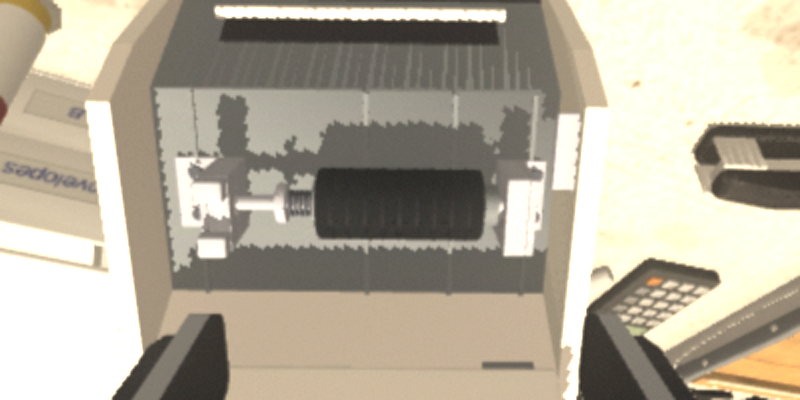

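Run:
```python
from h import *
np.set_printoptions(precision=4,suppress=True)
q=np.load('pics/w2.npy');w=cam('wrist',q[:3],q[3:]);xs,y,n=frame()
f=lambda u,v,z:onz(w,120+u/2,100+v/2,z)
a,b=f(313,204,.1265),f(486,204,.1265);m=(a+b)/2
print(a,b,np.linalg.norm(b-a),m,'yaw',np.degrees(np.arctan2(b[1]-a[1],b[0]-a[0]))-90)
print('collar',(f(275,204,.1265)-m)@y,'face',(f(240,204,.1265)-m)@y,'hub',(f(497,204,.1265)-m)@y)
# floor front edge at z=.087
e1,e2=f(155,89,.087),f(543,89,.087);print('edge',e1,e2,'yaw',np.degrees(np.arctan2((e2-e1)[1],(e2-e1)[0]))-90)
xf=np.array([np.cos(PSI),np.sin(PSI),0]);print('level dist',(m-(e1+e2)/2)@xf)
s=cam('scene');print('scene px of m',(proj(s,[m])[0]-[160,130])*3)
# feeder top slope edges
```

```text
[0.5503 0.2575 0.1265] [0.5231 0.3189 0.1265] 0.06718304130238299 [0.5367 0.2882 0.1265] yaw 23.870141567193002
collar -0.0483853457592799 face -0.06202398514120062 hub 0.03785295193179863
edge [0.5546 0.1898 0.087 ] [0.4925 0.3308 0.087 ] yaw 23.761949068729507
level dist 0.023203414007825045
scene px of m [204.7788 281.7349]
```

```bash
sed -i 's/radians(23.5)/radians(23.8)/' h.py
python3 - <<'E'
from h import *
from workcell import bot
np.set_printoptions(precision=4,suppress=True)
o=bot.get_obs();a=np.radians(-10)
fx=np.array([np.cos(a),np.sin(a),0]);Rt=np.c_[-fx,np.cross([0,0,-1],-fx),[0,0,-1]]
go(o,np.array([.488,-.064,.19]),Rt)
E
```

```text
row [ 121.9 -305.5  -54.3    9.8   33.5   32.7]
```

Request:
carry_out --moves "0 0 -50 0 0 0 85;40 -20 -70 0 0 0 85;80 -65 -70 2 6 6 85;100 -110 -70 4 12 12 85;122 -160 -62 6 20 20 85;122 -210 -54 8 28 28 85;122 -255 -54 10 33.5 33 85;122 -305 -54 10 33.5 33 85;122 -305 -54 10 33.5 33 85;122 -305 -54 10 33.5 33 85;122 -305 -54 10 33.5 33 85;122 -305 -54 10 33.5 33 85;122 -305 -54 10 33.5 33 85"

```text
time: 8.8
ee_pos: [0.4879, -0.0624, 0.1908]
tcp_rot: [-179.9, 0.1, 169.7]
wrist_force: [-0.5, 0.2, 0.8]
opening: 0.0853
grasp_force: 0.0
```

Run:
```python
from h import *
np.set_printoptions(precision=4,suppress=True)
o,im=look('wrist','w3.png');print(o['time'],o['ee_pos'],o['tcp_rot'],o['q'],abs(o['qd']).max())
w=cam('wrist',o['ee_pos'],o['tcp_rot'])
hsv=cv2.cvtColor(np.ascontiguousarray(im),cv2.COLOR_BGR2HSV)
m=cv2.inRange(hsv,(5,130,60),(20,255,255))
m=cv2.morphologyEx(m,cv2.MORPH_OPEN,np.ones((3,3)))
N,l,st,c=cv2.connectedComponentsWithStats(m)
for i in range(1,N):
    if st[i,4]>200:
        r=cv2.minAreaRect(np.argwhere(l==i)[:,::-1].astype(np.float32));bx=cv2.boxPoints(r)
        print(st[i],c[i],[onz(w,*p,.018)[:2] for p in bx],onz(w,*r[0],.018))
cv2.imwrite('pics/w3v.png',cv2.resize(im[150:400,200:520],(768,600),interpolation=cv2.INTER_CUBIC))
```

```text
8.8 [ 0.4879 -0.0624  0.1908] [-179.9261    0.0916  169.7417] [-7.2458 -3.8611 -5.2035 88.57   -0.0786  3.0125] 0.4621412974446284
[ 389   88   43   83 1345] [410.1732 129.8164] [array([0.4153, 0.0106]), array([0.4127, 0.0259]), array([0.4923, 0.0476]), array([0.4956, 0.0311])] [0.4523 0.0284 0.018 ]
[ 309  131   21   81 1180] [318.6051 171.4212] [array([ 0.4372, -0.0666]), array([ 0.4387, -0.0523]), array([ 0.5201, -0.0604]), array([ 0.5186, -0.0761])] [ 0.4769 -0.0637  0.018 ]
```

View pics/w3v.png

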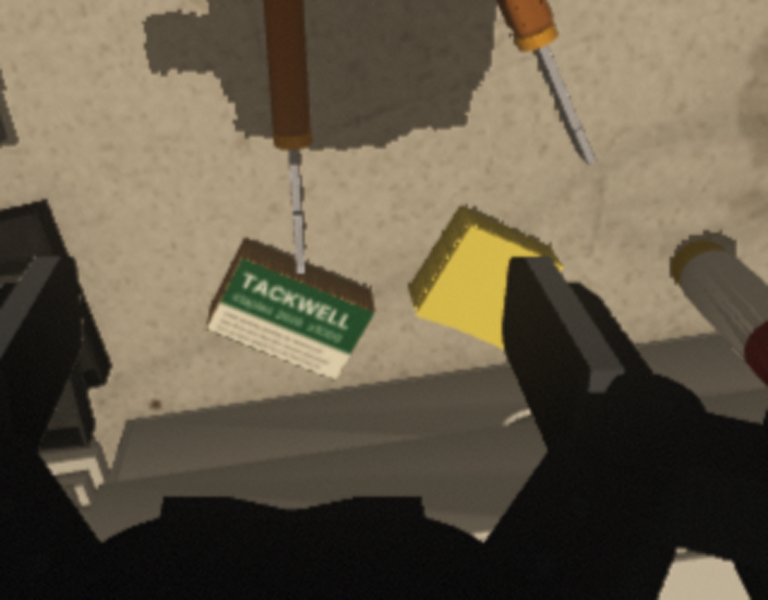

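Request:
carry_out --moves "-2.5 -2.2 50 0 0 -3.8 60;-2.5 -2.2 100 0 0 -3.8 50;-2.5 -2.2 145 0 0 -3.8 50;-2.5 -2.2 165 0 0 -3.8 50;-2.5 -2.2 171 0 0 -3.8 50;-2.5 -2.2 171 0 0 -3.8 50;-2.5 -2.2 171 0 0 -3.8 50;-2.5 -2.2 171 0 0 -3.8 0;-2.5 -2.2 171 0 0 -3.8 0;-2.5 -2.2 171 0 0 -3.8 0;-2.5 -2.2 171 0 0 -3.8 0;-2.5 -2.2 171 0 0 -3.8 0;-2.5 -2.2 171 0 0 -3.8 0" --force 60

```text
time: 10.15
ee_pos: [0.4911, -0.0666, 0.0199]
tcp_rot: [-179.9, 0.1, 173.4]
wrist_force: [-1.4, 0.6, 6.7]
opening: 0.0147
grasp_force: 59.5
```

Run:
```python
from h import *
from workcell import bot
np.set_printoptions(precision=4,suppress=True)
o=bot.get_obs();xs,y,n=frame();m=np.array([.5365,.288,.1265]);S=m-.056*y
A=S-.074*xs+.0089*n;Rt=np.c_[-xs,y,-n];print(S,A)
go(o,A-.055*xs+.06*n,Rt);go(o,A-.055*xs,Rt)
```

```text
[0.5591 0.2368 0.1265] [0.499  0.2102 0.0913]
row [ 92.3 235.6 -89.5  -9.4 -34.1 -29.4]
row [ 62.7 253.1 -40.4  -9.4 -34.1 -29.4]
```

Request:
carry_out --moves "0 0 -40 0 0 0 0;0 0 -80 0 0 0 0;5 20 -115 0 0 0 0;25 60 -120 -1.5 -6 -5 0;45 100 -115 -3 -12 -10 0;65 140 -105 -5 -18 -15 0;80 180 -98 -7 -25 -21 0;92 220 -90 -9 -31 -27 0;92 236 -90 -9.4 -34 -29.4 0;92 236 -90 -9.4 -34 -29.4 0;92 236 -90 -9.4 -34 -29.4 0;92 236 -90 -9.4 -34 -29.4 0;92 236 -90 -9.4 -34 -29.4 0;92 236 -90 -9.4 -34 -29.4 0"

```text
time: 11.55
ee_pos: [0.4265, 0.178, 0.1084]
tcp_rot: [179.9, 34.7, -156.4]
wrist_force: [0.8, -0.1, -1.2]
opening: 0.0145
grasp_force: 58.9
```

Run:
```python
from h import *
np.set_printoptions(precision=4,suppress=True)
o,im=look('side','d4.png');print(o['time'],o['ee_pos'],o['tcp_rot'],o['q'],abs(o['qd']).max(),o['opening'],o['wrist_force'])
xs,y,n=frame();m=np.array([.5365,.288,.1265]);S=m-.056*y
A=S-.074*xs+.0089*n;Rt=np.c_[-xs,y,-n]
go(o,A-.055*xs,Rt);go(o,A,Rt)
_,im2=look('scene','s4.png')
Rm=R.from_euler('xyz',o['tcp_rot'],degrees=True).as_matrix()
for k,c,I in(('side',cam('side'),im),('scene',cam('scene'),im2)):
    p=[proj(c,[o['ee_pos']+Rm@np.array([a,0,.0089])])[0] for a in(-.091,-.07,-.03,.05)];print(k,np.array(p))
a=cv2.resize(im[190:270,255:355],(400,320),interpolation=cv2.INTER_CUBIC);b=cv2.resize(im2[190:270,200:300],(400,320),interpolation=cv2.INTER_CUBIC)
cv2.imwrite('pics/f4.png',np.hstack([a,b]))
```

```text
11.55 [0.4265 0.178  0.1084] [ 179.8501   34.7204 -156.3604] [ 22.0383 -44.1249 -49.6714  49.7471   1.0618  -1.3163] 0.5087854450415539 0.014518648675092961 [ 0.781  -0.1175 -1.2204]
row [-0.5  0.2 59.5  0.1 -0.3 -0.1]
row [-55.5   0.3  59.2   0.1  -0.3  -0.1]
side [[308.0514 221.1082]
 [315.0236 225.228 ]
 [328.0569 232.9292]
 [353.1916 247.7811]]
scene [[263.6348 213.9997]
 [268.9417 220.4315]
 [279.1709 232.829 ]
 [300.1182 258.2167]]
```

Run:
```python
from h import *
np.set_printoptions(precision=2,suppress=True)
q=np.load('pics/d4.npy');Rm=R.from_euler('xyz',q[3:],degrees=True).as_matrix()
for f,k in(('d4','side'),('s4','scene')):
    im=cv2.imread(f'pics/{f}.png');hsv=cv2.cvtColor(im,cv2.COLOR_BGR2HSV)
    m=cv2.inRange(hsv,(5,120,50),(22,255,255));N,l,st,c=cv2.connectedComponentsWithStats(m)
    print(k,[(st[i].tolist()) for i in range(1,N) if st[i,4]>15 and 180<st[i,1]<300 and 240<st[i,0]<400])
    P=lambda a,b,z:proj(cam(k),[q[:3]+Rm@np.array([a,b,z])])[0]
    print([P(a,0,z) for a in(-.025,.052) for z in(-.002,.02)])
```

```text
side [[328, 231, 10, 12, 69], [342, 236, 15, 15, 140]]
[array([332.26, 230.63]), array([327.03, 237.17]), array([356.42, 245.01]), array([351.16, 251.31])]
scene [[276, 232, 7, 10, 29], [288, 242, 15, 19, 135], [322, 249, 26, 17, 200]]
[array([282.41, 231.82]), array([278.5 , 236.99]), array([302.75, 256.39]), array([298.54, 261.35])]
```

Request:
carry_out --moves "0 0 30 0 0 0 0;0 0 59 0 0 0 0;0 0 59 0 0 0 0;-15 0 59 0 0 0 0;-30 0 59 0 0 0 0;-43 0 59 0 0 0 0;-49 0 59 0 0 0 0;-55 0 59 0 0 0 0;-55 0 59 0 0 0 0;-55 0 59 0 0 0 0"

```text
time: 12.65
ee_pos: [0.498, 0.2104, 0.0913]
tcp_rot: [179.9, 34.8, -156.3]
wrist_force: [0.5, 0.7, -1.6]
opening: 0.0148
grasp_force: 58.8
```

Run:
```python
from h import *
from workcell import bot
np.set_printoptions(precision=4,suppress=True)
o=bot.get_obs();print(o['q'],abs(o['qd']).max(),o['wrist_force'],o['torque'])
xs,y,n=frame();m=np.array([.5365,.288,.1265]);S=m-.056*y
A=S-.074*xs+.0089*n;Rt=np.c_[-xs,y,-n];go(o,A,Rt)
```

```text
[ 22.4774 -29.3094 -43.9696  40.5602   0.8608  -1.0376] 0.5586848400233838 [ 0.4557  0.6804 -1.5523] [-0.2484  0.5501  0.0629]
row [-0.7 -0.5  0.5  0.1 -0.2 -0. ]
```

Request:
carry_out --moves "0 3 0 0 0 0 0;0 6 0 0 0 0 0;0 8 0 0 0 0 0;0 10 0 0 0 0 0;0 10 0 0 0 0 0;0 10 0 0 0 0 0"

```text
time: 13.25
ee_pos: [0.494, 0.2195, 0.0912]
tcp_rot: [179.9, 34.8, -156.3]
wrist_force: [1.0, -2.7, -1.7]
opening: 0.0144
grasp_force: 58.8
```

Run:
```python
from h import *
from workcell import bot
np.set_printoptions(precision=4,suppress=True)
o=bot.get_obs();xs,y,n=frame();B=np.c_[xs,y,n];print(o['wrist_force']@B,o['torque'])
m=np.array([.5365,.288,.1265]);S=m-.056*y
A=S-.074*xs+.0089*n;print((o['ee_pos']-A)@B)
```

```text
[-1.1581 -2.8952 -1.2424] [-0.6053  0.5004 -0.5782]
[-0.0007  0.0105  0.0003]
```

Request:
carry_out --moves "0 2 0 0 0 0 0;0 4 0 0 0 0 0;0 5.5 0 0 0 0 0;0 5.5 0 0 0 0 0;0 5.5 0 0 0 0 0"

```text
time: 13.75
ee_pos: [0.4918, 0.2246, 0.0912]
tcp_rot: [179.9, 34.8, -156.3]
wrist_force: [1.8, -4.1, -2.1]
opening: 0.0148
grasp_force: 58.9
```

Run:
```python
from h import *
from workcell import bot
np.set_printoptions(precision=4,suppress=True)
o=bot.get_obs();xs,y,n=frame();B=np.c_[xs,y,n];print(o['wrist_force']@B,o['torque'])
m=np.array([.5365,.288,.1265]);S=m-.056*y
A=S-.074*xs+.0089*n;print((o['ee_pos']-A)@B)
```

```text
[-1.1981 -4.4509 -1.7129] [-0.8614  0.4172 -0.8278]
[-0.0007  0.016   0.0003]
```

Request:
carry_out --moves "0 1 0 0 0 0 0;0 1 0 0 0 0 0;-0.5 1 -3 0 0 0 0;-0.5 1 -6 0 0 0 0;-0.5 1 -9 0 0 0 0;-0.5 1 -12 0 0 0 0;-0.5 1 -14.5 0 0 0 0;-0.5 1 -14.5 0 0 0 0;-0.5 1 -14.5 0 0 0 0"

```text
time: 14.65
ee_pos: [0.4843, 0.2223, 0.1039]
tcp_rot: [179.9, 34.8, -156.3]
wrist_force: [1.9, -5.6, -1.6]
opening: 0.0146
grasp_force: 59.0
```

```bash
cat > st.py <<'E'
from h import *
from workcell import bot
np.set_printoptions(precision=4,suppress=True)
o=bot.get_obs();xs,y,n=frame();B=np.c_[xs,y,n];print(o['wrist_force']@B,o['torque'])
m=np.array([.5365,.288,.1265]);S=m-.056*y
A=S-.074*xs+.0089*n;print((o['ee_pos']-A)@B)
E
python3 st.py
```

```text
[-1.3517 -5.8714 -1.0376] [-0.8849  0.4298 -0.9317]
[0.0002 0.0169 0.0152]
```

Request:
carry_out --moves "0 -3 0 0 0 0 0;0 -6 0 0 0 0 0;0 -9 0 0 0 0 0;0 -11 0 0 0 0 0;0 -13 0 0 0 0 0;0 -14 0 0 0 0 0;0 -14 0 0 0 0 0;0 -14 0 0 0 0 0"

```text
time: 15.45
ee_pos: [0.4899, 0.2097, 0.1035]
tcp_rot: [179.9, 34.8, -156.3]
wrist_force: [0.8, -1.0, -1.6]
opening: 0.0147
grasp_force: 58.9
```

```bash
python3 st.py
```

```text
[-0.6834 -1.2108 -1.4762] [-0.327   0.5314 -0.0379]
[0.     0.0031 0.0149]
```

Request:
carry_out --moves "0 -1 1.5 0 0 0 0;0 -1 3 0 0 0 0;0 -1 3.6 0 0 0 0;0 -1 3.6 0 0 0 0;0 -1 3.6 0 0 0 0;5 -1 3.6 0 0 0 0;12 -1 3.6 0 0 0 0;20 -1 3.6 0 0 0 0;30 -1 3.6 0 0 0 0;45 -1 3.6 0 0 0 0;65 -1 -10 0 0 0 0;80 -1 -30 0 0 0 0;80 -1 -30 0 0 0 0"

```text
time: 16.75
ee_pos: [0.4131, 0.1746, 0.0828]
tcp_rot: [179.9, 34.9, -156.3]
wrist_force: [0.6, 0.3, -0.6]
opening: 0.0148
grasp_force: 59.0
```

```bash
python3 st.py;  python3 - <<'E'
from h import *
o,im=look('scene','s5.png');_,im2=look('side','d5.png')
a=cv2.resize(im[195:265,195:275],(400,350),interpolation=cv2.INTER_CUBIC)
o0=cv2.imread('pics/s2.png')[195:265,195:275];b=cv2.resize(o0,(400,350),interpolation=cv2.INTER_CUBIC)
cv2.imwrite('pics/v5.png',np.hstack([b,a]));print(o['q'])
E
```

```text
[ 0.2259  0.0062 -0.8322] [-0.2666  0.51    0.016 ]
[-0.081   0.0021  0.0463]
[ 22.35699666 -46.86715744 -53.72318284  48.28708104   0.93328805
  -1.13752883]
```

Run:
```python
from h import *
np.set_printoptions(precision=1,suppress=True)
xs,y,n=frame();m=np.array([.5365,.288,.1265]);s=cam('scene')
hub=m+.043*y
def model(t):
    ax=-(np.cos(t)*y)+np.sin(t)*n
    return [hub+ax*d for d in(.011,.043,.075)]
for t in(0,np.radians(6.8)):
    P=proj(s,np.array(model(t)));print('model',P.ravel(),np.degrees(np.arctan2(*(P[2]-P[0])[::-1])))
for f in('s2','s5'):
    g=cv2.cvtColor(cv2.imread(f'pics/{f}.png'),cv2.COLOR_BGR2GRAY)
    mask=np.zeros_like(g);cv2.fillConvexPoly(mask,np.int32([[210,232],[212,222],[238,205],[250,210],[248,220],[222,240]]),255)
    k=((g<38)&(mask>0)).astype(np.uint8);N,l,st,c=cv2.connectedComponentsWithStats(k)
    i=1+np.argmax(st[1:,4]);p=np.argwhere(l==i)[:,::-1].astype(float)
    w,v=np.linalg.eigh(np.cov(p.T));print(f,st[i],c[i],'len',4*np.sqrt(w),'ang',np.degrees(np.arctan2(v[1,1],v[0,1])))
```

```text
model [218.5 228.4 228.4 223.9 237.9 219.6] -24.34022154370327
model [218.7 228.1 229.  222.8 239.  217.6] -27.186039312682592
s2 [219 220  21  13 103] [229.  225.7] len [ 6.3 23.9] ang 157.77331211328888
s5 [220 219  21  14 103] [229.5 225.1] len [ 5.5 26.4] ang 153.2957525812914
```

Request:
carry_out --moves "0 15 -30 0 0 0 0;-30 40 -45 0 0 0 0;-70 54 -45 0 0 0 0;-105 54 -45 0 0 0 0;-105 54 -45 0 0 0 0;-105 54 -45 0 0 0 0;-105 54 -45 0 0 0 0"

```text
time: 17.55
ee_pos: [0.4476, 0.2485, 0.1777]
tcp_rot: [179.9, 34.6, -156.3]
wrist_force: [0.1, -0.4, -0.9]
opening: 0.0145
grasp_force: 59.1
```

Run:
```python
from h import *
o,im=look('wrist','w5.png');print(o['time'],o['ee_pos'],o['tcp_rot'],o['q'][1],o['q'][2])
np.set_printoptions(precision=0,suppress=True)
w=cam('wrist',o['ee_pos'],o['tcp_rot']);xs,y,n=frame();m=np.array([.5365,.288,.1265])
print(proj(w,np.array([m,m-.0635*y,m-.07*y+.013*n,m+.04*y])))
cv2.imwrite('pics/w5v.png',cv2.convertScaleAbs(cv2.resize(im[190:340,210:410],None,fx=4,fy=4,interpolation=cv2.INTER_CUBIC),alpha=1.6,beta=15))
```

```text
17.55 [0.4476475  0.24850251 0.17768713] [ 179.87735915   34.6380592  -156.25797938] -34.99814671414512 -37.53731157884795
[[322. 266.]
 [245. 266.]
 [232. 275.]
 [371. 266.]]
```

View pics/w5v.png

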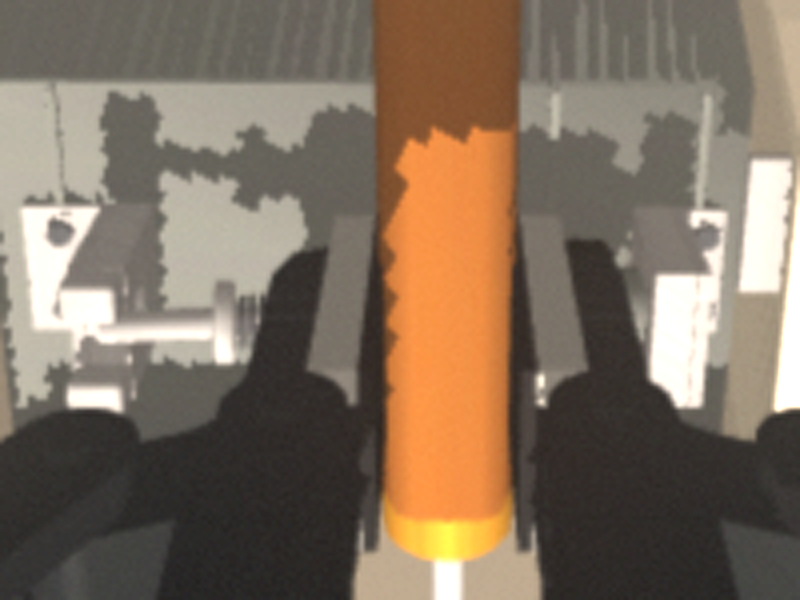

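Run:
```python
from h import *
from workcell import bot
o=bot.get_obs()
Rt=R.from_euler('xyz',[180,0,173.4],degrees=True).as_matrix()
go(o,[.48,-.066,.12],Rt);go(o,[.48,-.066,.0205],Rt)
```

```text
row [ 112.7 -300.9   -8.1    9.3   33.8   29.4]
row [ 169.3 -301.    73.7    9.3   33.8   29.4]
```

Request:
carry_out --moves "35 -10 -35 0 0 0 0;70 -40 -50 0 0 0 0;95 -85 -45 2 5 5 0;105 -130 -35 4 12 10 0;110 -175 -25 6 19 16 0;113 -220 -15 8 26 22 0;113 -260 -8 9.3 32 28 0;113 -300 -8 9.3 33.8 29.4 0;113 -301 -8 9.3 33.8 29.4 0;135 -301 24 9.3 33.8 29.4 0;158 -301 57 9.3 33.8 29.4 0;164 -301 66 9.3 33.8 29.4 0;167 -301 70 9.3 33.8 29.4 0;167 -301 70 9.3 33.8 29.4 0;167 -301 70 9.3 33.8 29.4 0"

```text
time: 19.1
ee_pos: [0.4817, -0.0654, 0.0281]
tcp_rot: [179.9, 0.3, 173.5]
wrist_force: [-0.0, -0.5, -0.2]
opening: 0.0146
grasp_force: 59.1
```

Run:
```python
from h import *
from workcell import bot
o=bot.get_obs();print(o['tcp_rot'],o['wrist_force'],abs(o['qd']).max())
Rt=R.from_euler('xyz',[180,0,173.4],degrees=True).as_matrix()
go(o,[.48,-.066,.0202],Rt)
```

```text
[179.94718779   0.29056861 173.4591737 ] [-0.04107492 -0.49861074 -0.1993177 ] 0.17720950869440835
row [ 1.7 -0.8  7.9  0.1  0.3  0.1]
```

Request:
carry_out --moves "0 0 4 0 0.3 0 0;0 0 7 0 0.3 0 0;0 0 8 0 0.3 0 0;0 0 8 0 0.3 0 0;0 0 8 0 0.3 0 0;0 0 8 0 0.3 0 35;0 0 8 0 0.3 0 45;0 0 8 0 0.3 0 45;0 0 8 0 0.3 0 45;0 0 -25 0 0.3 0 45;0 0 -70 0 0.3 0 45;0 0 -110 0 0.3 0 45;0 0 -110 0 0.3 0 45"

```text
time: 20.4
ee_pos: [0.4828, -0.0658, 0.1417]
tcp_rot: [180.0, 0.3, 173.4]
wrist_force: [0.2, 0.1, -0.7]
opening: 0.0449
grasp_force: 0.0
```

Run:
```python
from h import *
from workcell import bot
np.set_printoptions(precision=4,suppress=True)
q=np.load('pics/w2.npy');w=cam('wrist',q[:3],q[3:]);xs,y,n=frame();m=np.array([.5365,.288,.1265])
def onn(u,v,h):
    t,d=ray(w,120+u/2,100+v/2);k=((m+h*n-t)@n)/(d@n);return ((t+k*d-m)@np.c_[xs,y,n])
print(onn(360,90,-.018),onn(360,291,-.018),onn(360,371,.018),onn(165,291,-.018),onn(550,291,-.018),onn(360,371,-.018))
o=bot.get_obs();th=np.radians(6.8)
a=y*np.cos(th)-n*np.sin(th);z=-(n*np.cos(th)+y*np.sin(th));Rt=np.c_[a,xs,z]
G=m+.0051*n-.001*z;print('G',G,R.from_matrix(Rt).as_euler('xyz',degrees=True))
go(o,G-.09*z,Rt);print(o['q'])
```

```text
[-0.0413 -0.0155 -0.018 ] [ 0.0466 -0.0175 -0.018 ] [ 0.0631 -0.0153  0.018 ] [ 0.0468 -0.1033 -0.018 ] [ 0.0464  0.0657 -0.018 ] [ 0.0872 -0.0184 -0.018 ]
G [0.5333 0.2867 0.1315] [144.8095   5.5659 109.8873]
row [ 39.4 339.3 -62.9 -28.2 -24.   59.8]
[ -7.7926  -4.6658 -11.3725  83.0229   0.0548  -1.2397]
```

Request:
carry_out --moves "0 20 -40 0 0 0 45;0 60 -80 -3 -3 6 45;5 100 -90 -6 -5.5 13 45;10 145 -90 -9 -8 20 45;20 190 -90 -13 -11 27 45;28 230 -85 -16 -14 35 45;34 270 -80 -20 -17 42 45;39 305 -72 -23 -20 50 45;39 339 -63 -27 -23 57 45;39 339 -63 -28.2 -24 59.8 45;39 339 -63 -28.2 -24 59.8 45;39 339 -63 -28.2 -24 59.8 45;39 339 -63 -28.2 -24 59.8 45;39 339 -63 -28.2 -24 59.8 45"

```text
time: 21.8
ee_pos: [0.4813, 0.275, 0.2]
tcp_rot: [145.2, 5.3, 109.9]
wrist_force: [-0.5, -0.5, -0.3]
opening: 0.0449
grasp_force: 0.0
```

```bash
cat > g.py <<'E'
from h import *
from workcell import bot
np.set_printoptions(precision=4,suppress=True)
xs,y,n=frame();m=np.array([.5365,.288,.1265]);th=np.radians(6.8)
a=y*np.cos(th)-n*np.sin(th);z=-(n*np.cos(th)+y*np.sin(th));Rt=np.c_[a,xs,z]
G=m+.0051*n-.001*z;o=bot.get_obs();print(o['q'],abs(o['qd']).max(),o['wrist_force']@Rt)
go(o,G,Rt)
E
python3 g.py
python3 - <<'E'
from h import *
o,im=look('wrist','w6.png');w=cam('wrist',o['ee_pos'],o['tcp_rot'])
np.set_printoptions(precision=1,suppress=True)
xs,y,n=frame();m=np.array([.5365,.288,.1265]);th=np.radians(6.8);a=y*np.cos(th)-n*np.sin(th);c=m+.0051*n
print(proj(w,np.array([c-.032*a,c,c+.032*a])))
g=cv2.cvtColor(np.ascontiguousarray(im),cv2.COLOR_BGR2GRAY)
p=proj(w,np.array([c]))[0].astype(int)
M=np.zeros_like(g);M[p[1]-75:p[1]+75,p[0]-45:p[0]+45]=1
k=((g<35)&(M>0)).astype(np.uint8);N,l,st,cc=cv2.connectedComponentsWithStats(k)
for i in range(1,N):
    if st[i,4]>150:
        print(st[i],cc[i],cv2.minAreaRect(np.argwhere(l==i)[:,::-1].astype(np.float32)))
E
```

```text
[ 36.237  -26.6175 -30.0482  53.8293 -13.5356 100.7085] 0.4136502564542826 [-0.2383 -0.6931 -0.137 ]
row [-0.2  4.1 86.7 -0.4 -0.2 -0.2]
[[327.4 251.7]
 [327.5 213. ]
 [327.6 170.6]]
[ 310  164   40   90 3023] [328.8 208.9] ((328.632568359375, 208.9806671142578), (37.21165466308594, 88.61418914794922), 3.012787342071533)
[365 246   7  41 249] [368.4 266.6] ((368.0, 266.0), (40.0, 6.0), 90.0)
```

Request:
carry_out --moves "0 5 30 0 0 0 45;0 5 60 0 0 0 45;0 5 78 0 0 0 45;0 5 86 0 0 0 45;0 5 86 0 0 0 45;0 5 86 0 0 0 45"

```text
time: 22.45
ee_pos: [0.533, 0.2878, 0.133]
tcp_rot: [145.2, 5.3, 109.9]
wrist_force: [0.5, 0.1, -0.6]
opening: 0.0448
grasp_force: 0.0
```

```bash
python3 g.py
```

```text
[ 33.7054 -18.4238 -31.9111  43.2383 -12.1414  98.5198] 0.6830410418490335 [0.0233 0.0517 0.7543]
row [-1.  -1.   1.2 -0.4 -0.2 -0.2]
```

No contact; close and look at the forces before drawing.

Request:
carry_out --moves "0 0 1 0 0 0 0;0 0 1 0 0 0 0;0 0 1 0 0 0 0;0 0 1 0 0 0 0;0 0 1 0 0 0 0" --force 40

```text
time: 22.95
ee_pos: [0.5337, 0.2883, 0.1328]
tcp_rot: [145.1, 5.3, 109.9]
wrist_force: [-2.7, -1.0, 7.8]
opening: 0.0269
grasp_force: 39.1
```

```bash
python3 g.py
```

```text
[ 33.7092 -18.3578 -31.9266  43.0585 -12.1402  98.506 ] 0.15173466161223303 [-0.7667  2.1008 -7.9592]
row [-1.2 -1.6  0.6 -0.3 -0.2 -0.2]
```

Request:
carry_out --moves "-3 0 0 0 0 0 0;-6 0 0 0 0 0 0;-9 0 0 0 0 0 0;-11 0 0 0 0 0 0;-11 0 0 0 0 0 0;-11 0 -4 0 0 0 0;-11 0 -10 0 0 0 0;-11 0 -18 0 0 0 0;-11 0 -18 0 0 0 0"

```text
time: 23.85
ee_pos: [0.5265, 0.2753, 0.1476]
tcp_rot: [145.2, 5.3, 109.9]
wrist_force: [-0.7, 0.0, -1.4]
opening: 0.0268
grasp_force: 40.0
```

```bash
python3 g.py
```

```text
[ 32.8338 -20.638  -31.9025  45.3425 -11.6678  97.7695] 1.4734992347560294 [ 0.382  -1.3317  0.6902]
row [ 9.9 -0.3 18.3 -0.4 -0.2 -0.1]
```

Run:
```python
from h import *
from workcell import bot
o=bot.get_obs()
go(o,[.437,-.265,.20],R.from_euler('xyz',[180,0,95],degrees=True).as_matrix())
```

```text
row [-480.4 -215.6 -159.3   35.3    0.6   16. ]
```

Request:
carry_out --moves "0 0 -40 0 0 0 0;0 0 -80 0 0 0 0;-30 -10 -110 0 0 0 0;-75 -30 -120 3 0 1 0;-120 -50 -125 7 0 3 0;-165 -70 -130 11 0 5 0;-210 -92 -135 15 0 7 0;-255 -114 -140 19 0 9 0;-300 -134 -145 23 0 11 0;-345 -155 -148 27 0 12 0;-390 -175 -151 31 0 14 0;-435 -196 -155 35 0.6 16 0;-480 -216 -159 35.3 0.6 16 0;-480 -216 -159 35.3 0.6 16 0;-480 -216 -159 35.3 0.6 16 0;-480 -216 -159 35.3 0.6 16 0"

```text
time: 25.45
ee_pos: [0.4371, -0.2639, 0.1988]
tcp_rot: [-180.0, 0.0, 95.0]
wrist_force: [0.3, 0.9, -1.2]
opening: 0.0269
grasp_force: 40.1
```

Run:
```python
from h import *
np.set_printoptions(precision=4,suppress=True)
o,im=look('wrist','w7.png');print(o['time'],o['ee_pos'],o['tcp_rot'],o['q'],abs(o['qd']).max(),o['opening'])
w=cam('wrist',o['ee_pos'],o['tcp_rot'])
P=proj(w,np.array([[.437+a,-.265+b,.026] for a in(-.055,.055) for b in(-.085,.085)]));print(P)
d4=cv2.imread('pics/side0.png');
# tray mask in side image & wrist: blue-grey (b>r)
def msk(I,box):
    b,g,r=[I[:,:,i].astype(int) for i in range(3)]
    k=((b-r>2)&(b>40)).astype(np.uint8);M=np.zeros_like(k);x0,y0,x1,y1=box;M[y0:y1,x0:x1]=1;k=k*M
    k=cv2.morphologyEx(k,cv2.MORPH_CLOSE,np.ones((5,5)));N,l,st,c=cv2.connectedComponentsWithStats(k);i=1+np.argmax(st[1:,4])
    h=cv2.convexHull(np.argwhere(l==i)[:,::-1].astype(np.int32));return st[i],cv2.approxPolyDP(h,3,True)[:,0]
s,p=msk(np.ascontiguousarray(im),(0,0,640,400));print(s,p.tolist())
for q in p:print(onz(w,*q,.026)[:2],onz(w,*q,0)[:2])
s,p=msk(d4,(335,175,400,220));print(s,p.tolist())
for q in p:print(onz(cam('side'),*q,.026)[:2],onz(cam('side'),*q,0)[:2])
```

```text
25.45 [ 0.4371 -0.2639  0.1988] [-179.9533    0.0132   95.0474] [-31.1014  -1.129   -1.6832  89.4757  -0.0383  53.8512] 1.109626010978612 0.026851697532457544
[[264.228  253.7038]
 [269.5413  87.5855]
 [365.1878 261.5605]
 [389.5897  98.6218]]
[492   0  44  28 622] [[535, 0], [509, 27], [492, 8], [497, 0]]
[ 0.6007 -0.0917] [ 0.6157 -0.0839]
[ 0.5847 -0.1132] [ 0.5982 -0.1073]
[ 0.5665 -0.1005] [ 0.5784 -0.0935]
[ 0.5691 -0.0944] [ 0.5813 -0.0869]
[373 189   5   3   7] [[373, 189], [377, 189]]
[ 0.4358 -0.3386] [ 0.4456 -0.3994]
[ 0.422  -0.3438] [ 0.4312 -0.4047]
```

Run:
```python
from h import *
im=cv2.imread('pics/w7.png').astype(int)
d=cv2.blur((im[:,:,2]-im[:,:,0]).astype(np.float32),(3,3));g=cv2.blur(im.mean(2).astype(np.float32),(3,3))
us=range(200,460,10);print('    ',*['%3d'%u for u in us])
for v in range(60,320,12):print(v,' '.join('%3d'%d[v,u] for u in us),'|',' '.join('%3d'%g[v,u] for u in us[::2]))
```

```text
200 210 220 230 240 250 260 270 280 290 300 310 320 330 340 350 360 370 380 390 400 410 420 430 440 450
60   8   9   7   7   7  57  54  34  39 116 117 115 112  85  44  42  40  43  44  43  44  43  43  46  41  44 |  58  56  49 124 136 106 107 219 224 220 220 221 223
72   7   7   7   9   8  57  54  34  34  50 107  48  45  44  47  44  44  41  41  42  45  47  48  43  43  42 | 105 108  65 127 111 101 219 217 219 223 219 213 220
84  55  55  45  30  17  57  55  33  34  34  34  35  34  47  45  44  46  43  42  42  43  43  44  44  51  45 | 129 115  67 130 112 113 114 217 217 221 220 219 209
96  56  55  55  57  56  57  51  34  33  33  34  33  34  33  34  45  45  45  47  44  46  45  46  47  51  46 | 130 127 134 120 111 112 111 112 217 215 215 215 207
108  55  57  57  58  57  56  46  33  11  11  11  11  12  12  12  14  22  36  44  48  47  46  49  30  32  36 | 129 129 131 112  73  76  80  83 108 179 215 206 111
120  57  56  56  56  56  56  46  32   9  11  10  10  10  11  11  11  12  20  20  15  45  47  45  15  18  14 | 131 130 130 119  67  78  79  81  83 160 213 176  65
132  57  57  57  59  57  56 
[... 1863 characters left out ...]
 125 126 127 214  87  24  23  24  87 148 207  75  77
276  56  56  55  55  56  56  19   5  13   5   4   3   3   3   4   4  13   9   5  46  49  11  18  19  21  18 | 126 127 130  72  86  23  22  23  86  31 206  74  78
288  56  55  57  58  57  49   5   4  12   4   4   3   3   3   4   3  13   4   4  15  51  20  20  19  19  20 | 128 129 131  27  80  21  20  21  88  29 192  77  75
300   6   5   5  40   8   5   4   3   3   3   3   2   3   2   3  16   2   3   3   4   3  12   4   3   3  17 |  27  27  31  25  24  19  19  19  23  26  27  26  25
312   5   4   3   4   4   2   3   2   2   5   2   2   2   1   3  19   1   2   2   2   2   2   2   2   2   2 |  25  25  24  23  23  19  18  19  21  24  25  25  24
```

Request:
carry_out --moves "-1.4 2.8 45 0 0 0 0;-1.4 2.8 90 0 0 0 0;-1.4 2.8 130 0 0 0 0;-1.4 2.8 155 0 0 0 0;-1.4 2.8 168 0 0 0 0;-1.4 2.8 173 0 0 0 0;-1.4 2.8 175 0 0 0 0;-1.4 2.8 175 0 0 0 0;-1.4 2.8 175 0 0 0 0"

```text
time: 26.4
ee_pos: [0.4407, -0.2661, 0.0251]
tcp_rot: [179.9, 0.1, 95.0]
wrist_force: [-0.0, 0.7, -1.4]
opening: 0.0268
grasp_force: 40.1
```

Request:
carry_out --moves "0 0 1 0 0 0 0;0 0 2 0 0 0 0;0 0 2.5 0 0 0 0;0 0 2.5 0 0 0 0"

```text
time: 26.8
ee_pos: [0.4406, -0.2664, 0.0226]
tcp_rot: [180.0, 0.1, 95.0]
wrist_force: [-2.2, -0.1, 7.2]
opening: 0.0266
grasp_force: 40.9
```

Request:
carry_out --moves "0 0 2 0 0 0 32;0 0 2 0 0 0 40;0 0 2 0 0 0 45;0 0 2 0 0 0 45;0 0 -20 0 0 0 45;0 0 -60 0 0 0 45;0 0 -110 0 0 0 45;0 0 -160 0 0 0 45;0 0 -160 0 0 0 45;0 0 -160 0 0 0 45"

```text
time: 27.8
ee_pos: [0.4406, -0.266, 0.1823]
tcp_rot: [179.9, 0.1, 95.0]
wrist_force: [-0.7, 0.7, -0.6]
opening: 0.0452
grasp_force: 0.0
```

Run:
```python
from h import *
np.set_printoptions(precision=4,suppress=True)
o,im=look('wrist','w8.png');print(o['time'],o['ee_pos'],o['opening'],o['wrist_force'])
w=cam('wrist',o['ee_pos'],o['tcp_rot'])
P=proj(w,np.array([[.4405,-.266,.018],[.4405,-.298,.018],[.4405,-.234,.018]]));print(P)
g=cv2.cvtColor(np.ascontiguousarray(im),cv2.COLOR_BGR2GRAY)
M=np.zeros_like(g);M[90:290,255:395]=1
k=((g<45)&(M>0)).astype(np.uint8);N,l,st,cc=cv2.connectedComponentsWithStats(k)
for i in range(1,N):
    if st[i,4]>150:
        r=cv2.minAreaRect(np.argwhere(l==i)[:,::-1].astype(np.float32));print(st[i],r,onz(w,*r[0],.02))
# tray walls: print d map coarse
im=im.astype(int);d=cv2.blur((im[:,:,2]-im[:,:,0]).astype(np.float32),(3,3))
us=range(240,420,8);print('    ',*['%3d'%u for u in us])
for v in range(80,290,15):print(v,' '.join('%3d'%d[v,u] for u in us))
# fork handle: side view
_,s=look('side','d8.png');hsv=cv2.cvtColor(np.ascontiguousarray(s),cv2.COLOR_BGR2HSV)
m=cv2.inRange(hsv,(5,120,50),(22,255,255));N,l,st,c=cv2.connectedComponentsWithStats(m)
for i in range(1,N):
    if st[i,4]>40 and 180<st[i,1]<300 and 290<st[i,0]<380:print(st[i],onz(cam('side'),*c[i],.011))
```

```text
27.8 [ 0.4406 -0.266   0.1823] 0.045195446218064775 [-0.7133  0.6734 -0.641 ]
[[321.5361 183.5777]
 [318.7755 214.0997]
 [324.4899 150.9189]]
[ 307  149   30   69 1856] ((321.5, 183.0), (68.0, 29.0), 90.0) [ 0.4404 -0.2649  0.02  ]
[260 247  18  43 484] ((269.483642578125, 268.18035888671875), (16.024826049804688, 43.185546875), 5.194429397583008) [ 0.3935 -0.3632  0.02  ]
[366 246  17  44 487] ((374.0, 267.5), (43.0, 16.0), 90.0) [ 0.5039 -0.3528  0.02  ]
     240 248 256 264 272 280 288 296 304 312 320 328 336 344 352 360 368 376 384 392 400 408 416
80  16  53  29  31  31  32  32  31  32  33  42  49  49  52  49  51  48  47  47  50  48  49  47
95  53  53  30  31  26  30  31  31  31  31  31  32  31  40  49  52  53  48  48  50  49  49  52
110  52  52  30  30  10   9   9  10  10  10  10  10  11  11  11  12  19  19  19  21  44  50  49
125  53  53  30  26   9  10  10   9   9   9   9   9  10  11  11  10  11  19  15  18  49  50  50
140  54  54  31  21   9   9   8   8   8   8  12   8   8   9   9   9  10  10   9  19  51  51  52
155  53  53  30  16   9   9   8   8   8   4   4   5   5   8   9 
[... 192 characters left out ...]
 16  17   8  15  51  51  51  13
200  51  51  49  13  12  12   9   8   8   4   4   5   7   8  17  17  17  12  32  51  50  51   9
215  52  52  49  17  16  17  17  17  17   8   5   6  17  17  17  17  15  17  50  50  50  52  11
230  52  51  49  17  17  17  16  17  16  17  21  17  17  17  17  16   8  18  51  50  50  49  12
245  51  51  49  15  14  16  17  17  17  17  21  17  18  17  17  16   9  25  50  51  50  25  10
260  52  13   9  13   8   9   9   9  12  12  15  17  17  17  18  14   7  11  13   6  51   7   9
275   9   6  13   7   8  36  29  22  18  17  17  17  14  15  12  10   7   6  13  10   5   7  16
[333 220  25  10 150] [ 0.4705 -0.066   0.011 ]
[329 236  28   7 178] [0.4557 0.0269 0.011 ]
```

```bash
python3 -c "
from workcell import bot
print(bot.job_done())"
```

```text
the job is handed in; nothing more can be done
None
```

I handed the job in after about 28 s of robot time; hand-in reported no verdict. By camera, the roller lies in the tray and the fork on the worktop. The cover stood open when last seen before I picked the roller, and I left it open.

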